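Hang the ring gauge and hold the lamp shutter half open

TASK

The ring gauge is to be looked at against the lamp of the blue inspection station: lift it out of its orange cradle, hang it by its hole on the steel peg in front of the window and let go of it, keeping the shutter shut until then. Then slide the sprung shutter by its black knob to half travel (red pointer at the wide yellow mark), without ever running it on towards fully open, and finish while still holding the knob there against the spring, with the ring hanging free on its peg. Leave everything else on the bench where it stands.

Things in the scene. Friction and masses are not known exactly. Their poses are not given: they have to be found in the camera images.
- station: Blue inspection station, fixed. Origin: centre of the underside of its base plate (220 mm along x, 260 along y, 12 thick); z up; its front (peg side) looks to its -x, roughly to the robot. On the rear part stands the blue lamp housing (x +35 to +95 mm, y -120 to +120, top at z 100 mm). A post (12 mm diameter, top at z 74 mm) at x -10, y -50 mm carries the peg.
- window (a point): Centre of the window (80 mm wide, 56 high) in the housing's front face, 64 mm above the bench, covered by the shutter at first.
- half_mark (a point): The wide yellow half mark on the front edge of the housing's top (z 100 mm), at station y +20 mm. Thin white marks at station y -20 (shut), 0, 40 and 60 mm (fully open).
- peg (a point): Middle of the peg, on its axis, 70 mm above the bench. The peg is a level round steel rod, 8 mm diameter, along the station's x axis; from this point it runs 34 mm to station +x up to the post's face and 36 mm to station -x to its free end. This point's axes are the station's.
- peg_tip (a point): Free end of the peg. The last 10 mm bend up, so that the tip is 4 mm above the peg's axis (top of the tip 8 mm above that axis): a ring hung behind it cannot slip off.
- shutter (a joint): Travel of the shutter in m: 0 shut (as it starts), 0.040 half, 0.080 fully open. Slides along station +y with the knob. A spring always drives it shut: 2.5 N when shut, rising by 1 N per 10 mm (6.5 N at half travel, 10.5 N fully open); let go, it closes at once.
- knob_grip (a point): Centre of the shutter's black knob (26 mm along station x, 16 along station y, 38 tall), 129 mm above the bench; underside 10 mm over the housing's top, on a thin stem. Shut, it stands at station x +65, y -20 mm; it moves to station +y as the shutter opens. Axes are the station's. A red pointer at its foot points to the scale.
- cradle: Orange cradle, fixed, 50 mm along its x, 70 along y; origin at the centre of its underside, z up. The ring stands upright in a slot (18.5 mm wide along x) between two walls 30 mm high, on a V that stops it rolling; the ring's axis lies along the cradle's x axis, its centre 43 mm above the bench, straight over the cradle's origin.
- ring: Plain steel ring gauge, 54 mm outside diameter, hole about 21 mm, 16 mm thick, 0.13 to 0.25 kg. Origin at the centre of one flat face, z along its axis. At first it stands on edge in the orange cradle, its top 70 mm above the bench; the rim (16 mm from hole to outside) can be pinched from above across its thickness.
- ring_center (a point): Centre of the ring gauge (middle of its hole and thickness). When it hangs on the peg, this point lies about 6 mm below the peg's axis.
- motor: White-grey small DC motor, 58 x 33 x 30 mm, lying on the bench on the other side of the station from the cradle; bystander. Origin at the centre of its underside.
- bottle: Small red bottle with white cone cap, 32 mm diameter, 94 mm tall, standing; bystander. Origin at the centre of its underside.
- race: Ball bearing, 42 mm diameter, 12 mm thick, lying flat; bystander. Origin at the centre of its underside.

How it is judged:
By the outcome, as a careful person would: the job done as asked, in the order asked, and still so for the second after the job is handed in, while the arm keeps its last pose, push and grip.
It also fails if it takes over 64 s, if anything falls off the work surface, if the arm or the gripper's body presses on something with over 40 N, if the wrist force passes 120 N, or if a joint passes its speed limit or range.

ROBOT

A 6-joint arm with a two-finger parallel gripper is mounted at the origin on a cart in front of the work surface, level with it; the furniture and walls round the work are solid. World frame = base frame: x ahead of the robot, y to its left, z up, the work surface at z = 0. Lengths are in mm, angles in rad, forces in N, time in s.
With the tool pointing down it reaches from about 350 to 975 mm from the base axis. Payload 7.1 kg.
Tool frame: the origin (TCP) lies at the centre of the arm's flange, where the gripper is bolted on; the fingertips stand 182 mm ahead of it and the grasp point (between the pads) lies 163 mm ahead of it; z points along the fingers, y is the line along which they close (so a half turn about z gives the same grasp; the last joint's range is limited). The gripper opens to 88 mm and grips with 3 to 60 N. Pads are 20 mm wide; open, the fingers measure 115 mm over their backs; the gripper's body (75 mm by 178 mm) begins 61 mm behind the grasp point.
Start: joints at [-1.333, 0.423, 1.63, -0, 1.089, -0.019], TCP at [158.761, -604.484, 404.675] pointing down, gripper open.
Joint ranges: [-3, 3], [-0.9, 2.11], [0.09, 2.58], [-1.31, 4.45], [0.11, 2.69], [-2.54, 2.54]. Speed limits (rad/s): [2.39, 2.39, 3.01, 3.14, 3.14, 3.14].

INTERFACE

Orientations are given as a rotation vector (axis times angle).
In Python, from workcell import readout, get_image, ctrl gives the robot as it stands.
- The arm moves only by the tool step_arm, never from a script. Its argument "targets" is a list that holds one entry, the list of rows, each a list of 7 numbers: the shift along the world's x, y, z as a fraction of full scale, then the turn, a rotation vector about the world's x, y, z as a fraction of full scale, then the opening, from 0 (shut) to 1 (fully open). In form: [[[dx, dy, dz, wx, wy, wz, claw], ...]]. A call has exactly 5 rows; each row shifts and turns the commanded pose from where the row before left it; what a row does not reach is not made up. Full scale, the value 1, is 0.05 m for a shift and 4 degrees for a turn. A row lasts 1/8 s, in which the tool goes at most 62.5 mm and 10.7 degrees, less where a joint would pass 70% of its speed; a pose out of reach is approached as far as the arm can. A call with a number of a shift or a turn outside -1 to 1 is refused whole. A call with a gripper value outside its range is refused whole. The fingers move at their own pace and stop on an object; the grip force is fixed at half the most. Time passes only in rows, so rows that do not move let the fingers close, or fill a call up. It gives the time, the measured TCP pose, the force, the opening and the grip force at its end, in the units of the state.
- readout.get_obs(): the state, without advancing time (a new reading comes with each control period).
- get_image(name): name is "side" or "top" or "wrist"; returns a dict with "pixels" (400x640x3 uint8, red, green, blue), "intrinsics" (3x3 intrinsics, pixels), "extrinsics" (4x4, takes a point from world to camera coordinates). Camera axes: x right, y down, z forward; pixel columns grow to the right and rows downward; lengths in mm; the calibration is good to about 2 mm. A picture is of the moment at which its call begins. There is no depth.
- ctrl.close_job(): hands the job in; it is judged then, once.
The state is a dict: "t": time; "qpos": joint angles; "qvel": joint speeds; "joint_torque": joint torques, N m; "ee_pos": TCP position; "orientation": TCP orientation; "ft_force": force on the tool from outside, world axes, zero at the start; "moment": the same for the moment, N m; "width": finger opening in mm; "grasp_force": force on a finger pad.
Only numpy, scipy, OpenCV 4.12 (cv2) and the standard library are available. Lean on these libraries where they do the work, as an engineer would, in place of code of your own. Each camera call takes 0.05 s, during which the arm holds its last target. There are 200 camera calls.

## Working session

There is one attempt and no reset: what is moved stays moved. The work goes in short steps, Python scripts to look and compute and a tool call to move; the robot and the scene stay as the last step left them, time stands still between calls to the robot, and variables do not carry over. Pictures are saved under pics/ and viewed, at most 10 in all, crops included, and the job is handed in when it is done.

Besides the shell and the picture viewer there is one more tool, called after "Call:" as name(argument=value, ...) on one line, values as JSON. step_arm: Moves the arm, as the interface text tells. Shift numbers are shares of 0.05 m and turn numbers shares of 4 degrees, none past 1 either way. Its arguments: {"type":"object","properties":{"targets":{"type":"array"}},"required":["targets"]}

```bash
mkdir -p pics
cat > h.py <<'E'
import numpy as np,cv2
from workcell import readout,get_image,ctrl
def snap(n,f=None):
    d=get_image(n); im=np.ascontiguousarray(d["pixels"][:,:,::-1])
    if f: cv2.imwrite("pics/"+f,im)
    return im,np.array(d["intrinsics"]),np.array(d["extrinsics"])
def ray(K,E,u,v):
    R,t=E[:3,:3],E[:3,3]
    return -R.T@t, R.T@np.linalg.inv(K)@np.array([u,v,1.])
def onz(K,E,u,v,z):
    c,d=ray(K,E,u,v); return c+d*(z-c[2])/d[2]
def proj(K,E,p):
    q=K@(E[:3,:3]@np.array(p,float)+E[:3,3]); return q[:2]/q[2]
E
python3 - <<'E'
from h import *
a,K,X=snap("top","top1.png");b,K2,X2=snap("side","side1.png")
np.savez("cal.npz",K=K,X=X,K2=K2,X2=X2)
print(K,X,K2,X2)
o=readout.get_obs();print(o["ee_pos"],o["orientation"],o["t"])
cv2.imwrite("pics/both1.png",cv2.resize(np.vstack([a,b]),(480,600)))
E
```

```text
[[469.88826753   0.         323.09708114]
 [  0.         469.88826753 195.03925474]
 [  0.           0.           1.        ]] [[ 6.12360729e-03 -9.99915634e-01  1.14554468e-02 -9.79910503e-01]
 [-9.88809062e-01 -7.76241740e-03 -1.48984510e-01  5.93531848e+02]
 [ 1.49060862e-01 -1.04149270e-02 -9.88773173e-01  1.19935133e+03]
 [ 0.00000000e+00  0.00000000e+00  0.00000000e+00  1.00000000e+00]] [[394.1529456    0.         318.95692505]
 [  0.         394.1529456  195.89206581]
 [  0.           0.           1.        ]] [[-9.97576389e-01 -6.90732870e-02  8.38031731e-03  5.82362297e+02]
 [-3.51342454e-02  3.96098942e-01 -9.17535402e-01  1.25225764e+02]
 [ 6.00577513e-02 -9.15606089e-01 -3.97565790e-01  9.58699744e+02]
 [ 0.00000000e+00  0.00000000e+00  0.00000000e+00  1.00000000e+00]]
[ 158.70598476 -604.27024481  403.99853215] [-3.11443659e+00 -4.02080144e-01  2.52651961e-04] 0.1
```

View pics/top1.png

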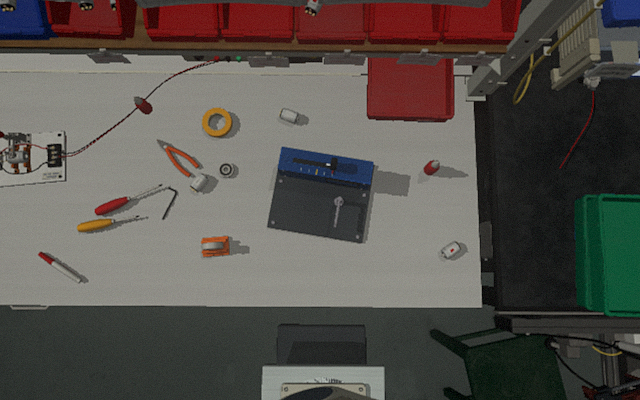

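View pics/side1.png

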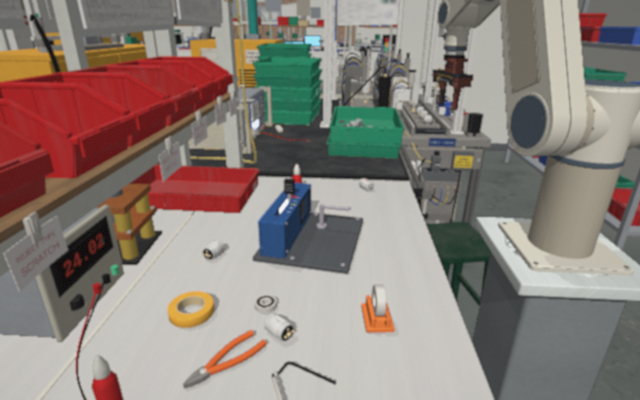

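The top view shows the station (blue top about (280..373, 147..185)), the peg at (338,212), the knob at (333,163) and the cradle with the ring at (215,246). Next I measure these by colour.

Run:
```python
from h import *
c=np.load("cal.npz");K,X=c["K"],c["X"]
im=cv2.imread("pics/top1.png");hsv=cv2.cvtColor(im,cv2.COLOR_BGR2HSV)
def big(m):
    cs,_=cv2.findContours(m,cv2.RETR_EXTERNAL,cv2.CHAIN_APPROX_NONE);return max(cs,key=cv2.contourArea)
roi=np.zeros(im.shape[:2],np.uint8);roi[130:260,190:390]=255
bl=big(cv2.inRange(hsv,(100,120,40),(125,255,255))&roi)
gb=big(cv2.inRange(im,(20,20,20),(95,95,95))&roi)
orr=big(cv2.inRange(hsv,(3,140,90),(18,255,255))&roi&(np.arange(400)[:,None]>225).astype(np.uint8)*255)
for n,q,z in(("blue",bl,100),("base",gb,12),("orange",orr,30)):
    P=np.array([onz(K,X,u,v,z)[:2] for u,v in q[:,0]],np.float32)
    r=cv2.minAreaRect(P);print(n,r,cv2.boundingRect(q));print(cv2.boxPoints(r))
a=cv2.resize(im[140:250,262:382],None,fx=4.5,fy=4.5,interpolation=2)
b=cv2.resize(im[225:265,192:238],None,fx=5,fy=5,interpolation=2)
cv=np.zeros((500,780,3),np.uint8);cv[:495,:540]=a;cv[:200,545:775]=b
cv2.imwrite("pics/crop1.png",cv)
```

```text
blue ((660.29248046875, -1.5943603515625), (238.91908264160156, 62.103294372558594), 80.81224060058594) (278, 147, 95, 38)
[[ 610.56506 -114.56326]
 [ 671.8716  -124.47931]
 [ 710.0199   111.37454]
 [ 648.7134   121.29059]]
base ((598.9764404296875, -2.5111846923828125), (282.635498046875, 227.1115264892578), 80.81168365478516) (267, 147, 114, 97)
[[ 464.31213 -123.8831 ]
 [ 688.5095  -160.14824]
 [ 733.64075  118.86073]
 [ 509.44336  155.12587]]
orange ((457.83367919921875, 287.01580810546875), (48.13523483276367, 70.37368774414062), 5.850996017456055) (201, 236, 28, 21)
[[430.30444 319.56586]
 [437.47845 249.55878]
 [485.3629  254.46576]
 [478.1889  324.47284]]
```

View pics/crop1.png

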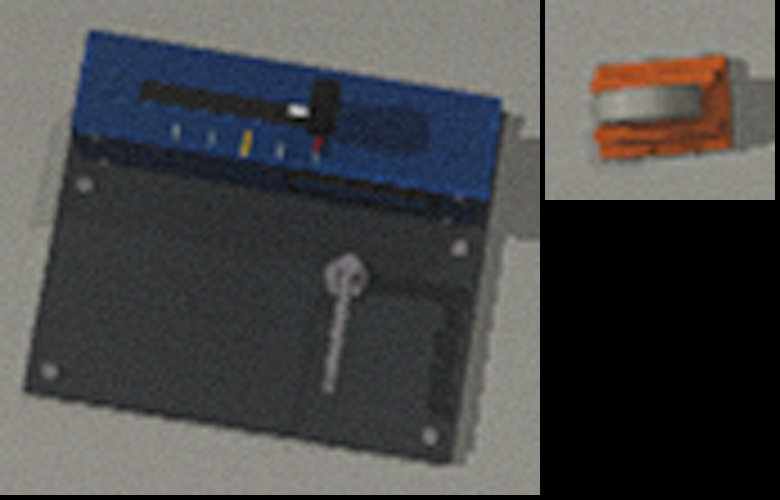

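The crop gives the peg tip at top-image (335,227), post (339,201) and ring band u 202–224 at v≈246; the fitted station yaw is about −9.2° and the cradle yaw about +5.9°. I'm moving towards the ring.

Call:
step_arm(targets=[[[0.6,0.7,0,0,0,0.8,1],[0.6,0.7,0,0,0,0.8,1],[0.6,0.7,0,0,0,0.8,1],[0.6,0.7,0,0,0,0.8,1],[0.6,0.7,0,0,0,0.8,1]]])

```text
t: 0.72
ee_pos: [309.5, -428.2, 404.4]
orientation: [-3.028, -0.834, 0.0]
ft_force: [-0.6, -1.1, 0.6]
width: 87.7
grasp_force: 0.0
```

Call:
step_arm(targets=[[[0.6,0.7,0,0,0,0.8,1],[0.6,0.7,0,0,0,0.8,1],[0.6,0.7,0,0,0,0.8,1],[0.6,0.7,0,0,0,0.8,1],[0.6,0.7,0,0,0,0.8,1]]])

```text
t: 1.35
ee_pos: [459.5, -253.2, 404.5]
orientation: [-2.883, -1.248, 0.0]
ft_force: [0.7, -1.2, -0.6]
width: 88.1
grasp_force: 0.0
```

Call:
step_arm(targets=[[[0,0.7,0,0,0,0.8,1],[0,0.7,0,0,0,0.8,1],[0,0.7,0,0,0,0.8,1],[0,0.7,0,0,0,0.8,1],[0,0.7,0,0,0,0.8,1]]])

```text
t: 1.98
ee_pos: [458.5, -78.3, 404.5]
orientation: [-2.681, -1.637, 0.0]
ft_force: [-0.2, 0.5, 0.1]
width: 87.9
grasp_force: 0.0
```

Call:
step_arm(targets=[[[0,0.7,0,0,0,0.8,1],[0,0.7,0,0,0,0.8,1],[0,0.7,0,0,0,0.8,1],[0,0.7,0,0,0,0.8,1],[0,0.7,0,0,0,0.8,1]]])

```text
t: 2.6
ee_pos: [458.5, 96.6, 404.5]
orientation: [-2.427, -1.994, 0.001]
ft_force: [1.6, -0.5, 0.3]
width: 87.9
grasp_force: 0.0
```

Call:
step_arm(targets=[[[0,0.7,0,0,0,0.8,1],[0,0.7,0,0,0,0.8,1],[0,0.7,0,0,0,0.8,1],[0,0.7,0,0,0,0.8,1],[0,0.7,0,0,0,0.8,1]]])

```text
t: 3.22
ee_pos: [458.5, 271.6, 404.4]
orientation: [-2.126, -2.313, 0.001]
ft_force: [-0.2, 0.3, 0.1]
width: 87.7
grasp_force: 0.0
```

Run:
```python
from h import *
from scipy.spatial.transform import Rotation as R
c=np.load("cal.npz");K,X,K2,X2=c["K"],c["X"],c["K2"],c["X2"]
o=readout.get_obs();r=R.from_rotvec(o["orientation"]).as_matrix()
print(o["t"],o["ee_pos"],r,o["qpos"])
w,Kw,Xw=snap("wrist","w1.png")
print("top ring",onz(K,X,213,245.6,70),onz(K,X,213,245.6,43))
print("proj post,tip,peg",[proj(K,X,p) for p in((578.2,-39.1,74),(503.2,-26.8,76))])
rc=(457.8,287,70);print("wrist px of cradle top",proj(Kw,Xw,rc))
```

```text
3.225 [458.50470554 271.62692564 404.39263872] [[-8.41222453e-02  9.96455312e-01 -5.08415751e-04]
 [ 9.96455401e-01  8.41220836e-02 -3.31392469e-04]
 [-2.87448794e-04 -5.34491099e-04 -9.99999816e-01]] [ 5.12504592e-01  2.89019796e-01  1.83335020e+00 -4.63690956e-05
  1.01982825e+00  4.28307174e-01]
top ring [457.40290426 282.72853492  70.        ] [458.50780277 288.70571788  43.        ]
proj post,tip,peg [array([339.56563947, 199.33261161]), array([334.75910946, 228.27771599])]
wrist px of cradle top [317.86123347 168.2385945 ]
```

View pics/w1.png

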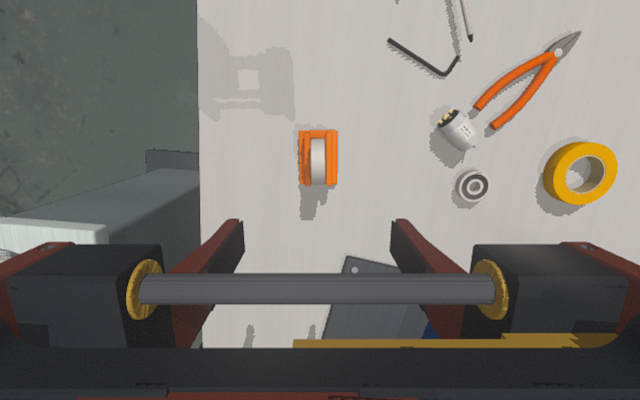

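The wrist view shows the cradle at (318,158) with the ring band at about u 310–326, v 138–185; nothing stands in the way of the approach. I'm measuring it here.

Run:
```python
from h import *
w,Kw,Xw=snap("wrist");np.savez("calw.npz",K=Kw,X=Xw)
hsv=cv2.cvtColor(w,cv2.COLOR_BGR2HSV)
m=cv2.inRange(hsv,(3,140,90),(18,255,255));m[:,:280]=0;m[:,360:]=0;m[200:]=0
q=cv2.findNonZero(m)
for z in(0,30):
  P=np.array([onz(Kw,Xw,u,v,z)[:2] for u,v in q[:,0]],np.float32);print(z,cv2.minAreaRect(P))
g=((hsv[:,:,1]<60)*255).astype(np.uint8);g[:,:308]=0;g[:,331:]=0;g[:136]=0;g[187:]=0
n,l,s,ce=cv2.connectedComponentsWithStats(g);print(s[1:],ce[1:])
k=1+np.argmax(s[1:,4]);
for v in (146,154,162,170,178):
  u=np.where(l[v]==k)[0]
  if len(u): print(v,u.min(),u.max(),onz(Kw,Xw,u.min(),v,66),onz(Kw,Xw,u.max()+1,v,66))
C,_=ray(Kw,Xw,320,200);print(C)
```

```text
0 ((457.134765625, 288.6441650390625), (49.16607666015625, 74.01193237304688), 5.91204309463501)
30 ((456.7785949707031, 292.7796936035156), (45.33919143676758, 68.25114440917969), 5.912051677703857)
[[310 142  15  45 645]] [[316.78604651 164.        ]]
146 310 323 [447.76341716 313.65291825  66.        ] [462.98111484 314.99005419  66.        ]
154 310 324 [448.47500441 304.97868692  66.        ] [464.89073499 306.42073631  66.        ]
162 310 324 [449.19634482 296.18556482  66.        ] [465.72460811 297.6371381   66.        ]
170 310 324 [449.92764029 287.27109077  66.        ] [466.5699898  288.73231439  66.        ]
178 310 323 [450.66909834 278.2327352   66.        ] [466.30987536 279.60566749  66.        ]
[452.55870165 341.77505924 385.42626462]
```

Call:
step_arm(targets=[[[0,0.33,-0.8,0,0,0.26,1],[0,0,-0.8,0,0,0,1],[0,0,-0.8,0,0,0,0.5],[0,0,-0.8,0,0,0,0.5],[0,0,-0.13,0,0,0,0.4]]])

```text
t: 3.95
ee_pos: [457.8, 285.8, 235.8]
orientation: [-2.107, -2.328, 0.009]
ft_force: [-1.5, -0.2, 0.7]
width: 61.2
grasp_force: 0.0
```

Call:
step_arm(targets=[[[0,0,0,0,0,0,0.3],[0,0,0,0,0,0,0.2],[0,0,0,0,0,0,0],[0,0,0,0,0,0,0],[0,0,0,0,0,0,0]]])

```text
t: 4.58
ee_pos: [458.9, 287.1, 238.7]
orientation: [2.107, 2.33, 0.001]
ft_force: [-0.2, 0.1, 3.4]
width: 15.3
grasp_force: 29.9
```

Call:
step_arm(targets=[[[0,0,0,0,0,0,0],[0,0,0,0,0,0,0],[0,0,0,0,0,0,0],[0,0,0.2,0,0,0,0],[0,0,0.2,0,0,0,0]]])

```text
t: 5.2
ee_pos: [458.6, 286.9, 258.5]
orientation: [-2.107, -2.33, 0.001]
ft_force: [-0.1, -0.6, -3.3]
width: 15.9
grasp_force: 29.9
```

Call:
step_arm(targets=[[[0,0,0.4,0,0,0,0],[0,0,0.43,0,0,0,0],[0,-0.77,0,0,0,-0.47,0],[0,-0.77,0,0,0,-0.47,0],[0,-0.77,0,0,0,-0.47,0]]])

```text
t: 5.82
ee_pos: [458.6, 170.5, 300.3]
orientation: [2.22, 2.223, 0.001]
ft_force: [0.7, 0.1, -2.7]
width: 15.5
grasp_force: 29.9
```

Call:
step_arm(targets=[[[0,-0.77,0,0,0,-0.47,0],[0,-0.77,0,0,0,-0.47,0],[0,-0.77,0,0,0,-0.47,0],[0,-0.77,0,0,0,-0.47,0],[0.22,-0.77,0,0,0,-0.47,0]]])

```text
t: 6.45
ee_pos: [469.1, -22.2, 300.1]
orientation: [-2.395, -2.033, 0.0]
ft_force: [0.2, 0.5, -2.8]
width: 15.6
grasp_force: 29.9
```

Call:
step_arm(targets=[[[0,0,0,0,0,0,0],[0,0,-0.3,0,0,0,0],[0,0,-0.3,0,0,0,0],[0,0,0,0,0,0,0],[0,0,0,0,0,0,0]]])

```text
t: 7.08
ee_pos: [469.7, -20.4, 269.3]
orientation: [-2.392, -2.035, 0.001]
ft_force: [0.3, -0.4, -3.3]
width: 15.6
grasp_force: 29.9
```

Run:
```python
from h import *
from scipy.spatial.transform import Rotation as R
o=readout.get_obs();r=R.from_rotvec(o["orientation"]).as_matrix()
print(o["t"],o["ee_pos"],r[:,1],r[:,2],o["width"])
b,K2,X2=snap("side","side2.png");w,Kw,Xw=snap("wrist","w2.png");t,K,X=snap("top","top2.png")
np.savez("calw2.npz",K=Kw,X=Xw)
o=np.array([596.1,8.8]);ex=np.array([.987,-.16]);ey=np.array([.16,.987])
for n,s in(("tip",(-86,-50,74)),("bend",(-76,-50,70)),("peg",(-50,-50,70)),("post",(-10,-50,74))):
  p=np.r_[o+ex*s[0]+ey*s[1],s[2]];print(n,p.round(1),proj(K2,X2,p).round(1),proj(Kw,Xw,p).round(1))
p=(469.6,-21.4,75);print("ring",proj(K2,X2,p),proj(Kw,Xw,p))
cv=np.vstack([cv2.resize(b[160:260,260:400],(700,500),interpolation=2)])
cv2.imwrite("pics/s2c.png",cv)
```

```text
7.075 [469.68345302 -20.43951881 269.31449165] [ 9.87059132e-01 -1.60354039e-01 -9.22633454e-04] [-9.21189025e-04  8.33469445e-05 -9.99999572e-01] 15.586031727088837
tip [503.2 -26.8  74. ] [352.1 207.5] [369.7 228. ]
bend [513.1 -28.4  70. ] [348.1 208.6] [383.8 225.8]
peg [538.8 -32.6  70. ] [337.9 207.5] [423.1 225.8]
post [578.2 -39.   74. ] [322.4 204.4] [487.1 228. ]
ring [365.77325677 208.57812997] [317.15999817 228.68395056]
```

View pics/s2c.png

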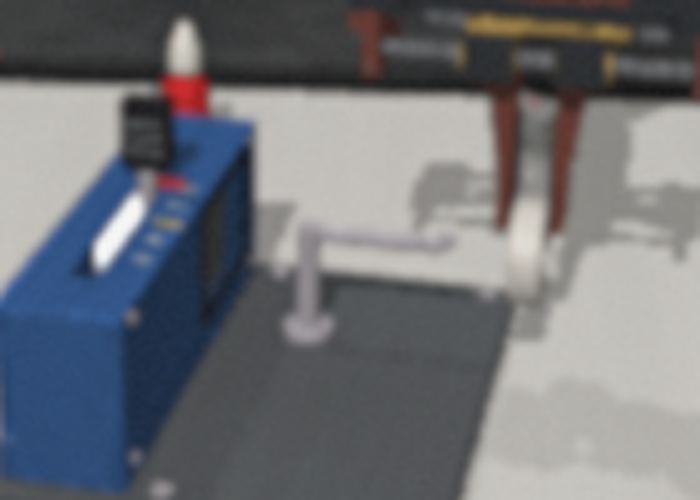

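View pics/w2.png

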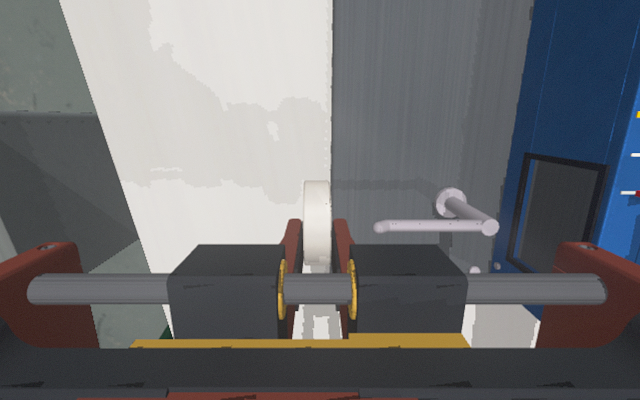

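The side view shows the ring held upright between the fingers at about (365,210), in front of and level with the peg tip (≈(350,208)). The wrist view shows the peg tip at (376,228) and post (490,227), both within ~3 mm of prediction. I'm checking the ring centre from its silhouettes.

Run:
```python
from h import *
from scipy.optimize import least_squares
c=np.load("cal.npz");w=np.load("calw2.npz")
ex=np.array([.987,-.16,0]);ey=np.array([.16,.987,0])
o=np.array([596.1,8.8,0])
def sil(K,X,yc,zc,a,xs):
    t=np.linspace(0,2*np.pi,721)
    return np.array([proj(K,X,o+ex*x+ey*(yc+27*np.cos(s))+np.array([0,0,zc+27*np.sin(s)])) for x in xs for s in t])
# measure silhouettes
W=cv2.imread("pics/w2.png");S=cv2.imread("pics/side2.png")
col=W[150:260,312:322].mean((1,2));d=np.diff(col);print("wrist col",[(150+i,round(v)) for i,v in enumerate(d) if abs(v)>6][:12])
col=S[195:232,363:367].mean((1,2));print("side col",list(enumerate(col.round().astype(int),195)))
for yc,zc in((-50,73.6),(-48,73.6),(-50,71.6)):
    xs=(-128,-112)
    print(yc,zc,"wrist min v",sil(w["K"],w["X"],yc,zc,0,xs)[:,1].min(),"side max v",sil(c["K2"],c["X2"],yc,zc,0,xs)[:,1].max())
```

```text
wrist col [(179, -17), (180, -9), (181, 8)]
side col [(195, np.int64(124)), (196, np.int64(121)), (197, np.int64(121)), (198, np.int64(130)), (199, np.int64(147)), (200, np.int64(170)), (201, np.int64(186)), (202, np.int64(196)), (203, np.int64(202)), (204, np.int64(206)), (205, np.int64(209)), (206, np.int64(212)), (207, np.int64(215)), (208, np.int64(217)), (209, np.int64(216)), (210, np.int64(212)), (211, np.int64(203)), (212, np.int64(195)), (213, np.int64(187)), (214, np.int64(180)), (215, np.int64(173)), (216, np.int64(165)), (217, np.int64(156)), (218, np.int64(144)), (219, np.int64(130)), (220, np.int64(121)), (221, np.int64(128)), (222, np.int64(137)), (223, np.int64(138)), (224, np.int64(139)), (225, np.int64(139)), (226, np.int64(139)), (227, np.int64(148)), (228, np.int64(172)), (229, np.int64(189)), (230, np.int64(194)), (231, np.int64(194))]
-50 73.6 wrist min v 186.18399174411834 side max v 220.29831825817348
-48 73.6 wrist min v 183.15694199205643 side max v 220.65550663857897
-50 71.6 wrist min v 185.49986118279568 side max v 221.0201275529121
```

The ring sits about 4 mm to +y of the peg and about 2 mm high for threading. I'm correcting that, then threading slowly while watching the force.

Call:
step_arm(targets=[[[-0.01,-0.07,-0.04,0,0,0,0],[0.1,-0.016,0,0,0,0,0],[0.1,-0.016,0,0,0,0,0],[0.1,-0.016,0,0,0,0,0],[0,0,0,0,0,0,0]]])

```text
t: 7.85
ee_pos: [484.8, -27.0, 267.7]
orientation: [2.394, 2.034, 0.001]
ft_force: [-0.0, 0.1, -2.1]
width: 15.6
grasp_force: 29.9
```

Run:
```python
from h import *
w,K,X=snap("wrist","w3.png");b,K2,X2=snap("side","side3.png")
cv2.imwrite("pics/c3.png",np.hstack([cv2.resize(w[170:270,280:440],(480,300)),cv2.resize(b[180:240,310:374],(320,300),interpolation=2)]))
o=readout.get_obs();print(o["ee_pos"],o["ft_force"])
```

```text
[484.22060353 -26.89690996 267.59404773] [ 0.33635442 -0.4015847  -2.30203632]
```

View pics/c3.png

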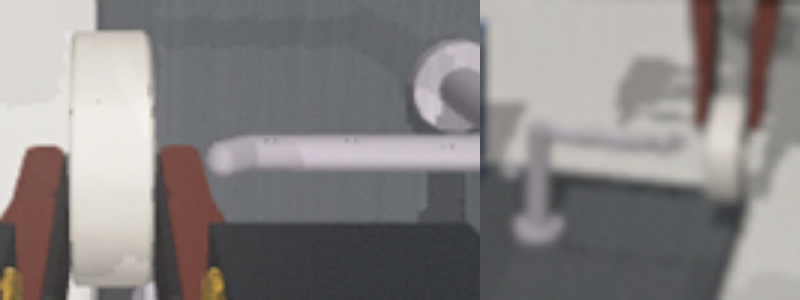

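The ring's silhouette (crop v 30–285) is centred on the peg line (v ≈155), and the height looks right from the side. I'm threading it on.

Call:
step_arm(targets=[[[0.1,-0.016,0,0,0,0,0],[0.1,-0.016,0,0,0,0,0],[0.1,-0.016,0,0,0,0,0],[0.1,-0.016,0,0,0,0,0],[0.1,-0.016,0,0,0,0,0]]])

```text
t: 8.57
ee_pos: [509.6, -30.9, 267.7]
orientation: [2.394, 2.034, 0.0]
ft_force: [0.4, -0.0, -2.2]
width: 15.8
grasp_force: 29.9
```

Call:
step_arm(targets=[[[0.1,-0.016,0,0,0,0,0],[0.1,-0.016,0,0,0,0,0],[0.1,-0.016,0,0,0,0,0],[0.1,-0.016,0,0,0,0,0],[0.1,-0.016,0,0,0,0,0]]])

```text
t: 9.2
ee_pos: [534.6, -34.9, 267.7]
orientation: [-2.394, -2.034, 0.0]
ft_force: [0.1, -0.7, -1.8]
width: 16.0
grasp_force: 29.9
```

Call:
step_arm(targets=[[[0,0,-0.04,0,0,0,0],[0,0,-0.04,0,0,0,0],[0,0,-0.03,0,0,0,0],[0,0,0,0,0,0,0],[0,0,0,0,0,0,0]]])

```text
t: 9.82
ee_pos: [534.2, -34.9, 262.2]
orientation: [-2.394, -2.034, 0.0]
ft_force: [0.4, 1.2, -2.5]
width: 15.7
grasp_force: 29.9
```

Call:
step_arm(targets=[[[0,0,-0.02,0,0,0,0],[0,0,-0.02,0,0,0,0],[0,0,0,0,0,0,0],[0,0,0,0,0,0,0],[0,0,0,0,0,0,0]]])

```text
t: 10.45
ee_pos: [534.3, -34.9, 260.2]
orientation: [2.394, 2.034, 0.0]
ft_force: [-0.6, 0.5, -3.0]
width: 15.6
grasp_force: 29.9
```

Call:
step_arm(targets=[[[0,0,-0.02,0,0,0,0],[0,0,0,0,0,0,0],[0,0,0,0,0,0,0],[0,0,0,0,0,0,0],[0,0,0,0,0,0,0]]])

```text
t: 11.08
ee_pos: [534.3, -34.9, 259.2]
orientation: [2.394, 2.034, 0.0]
ft_force: [-0.5, -0.4, -1.9]
width: 15.7
grasp_force: 29.9
```

Call:
step_arm(targets=[[[0,0,-0.02,0,0,0,0],[0,0,0,0,0,0,0],[0,0,0,0,0,0,0],[0,0,0,0,0,0,0],[0,0,0,0,0,0,0]]])

```text
t: 11.7
ee_pos: [534.3, -34.9, 258.6]
orientation: [2.394, 2.034, 0.0]
ft_force: [-3.0, 0.2, 4.8]
width: 15.7
grasp_force: 29.9
```

Run:
```python
from h import *
b,K2,X2=snap("side","side4.png")
o=readout.get_obs();print(o["ee_pos"],o["ft_force"])
cv2.imwrite("pics/c4.png",cv2.resize(b[160:240,290:390],(700,560),interpolation=2))
```

```text
[534.33292371 -34.9273163  258.56552558] [-1.72564697  0.47277385  5.40762011]
```

View pics/c4.png

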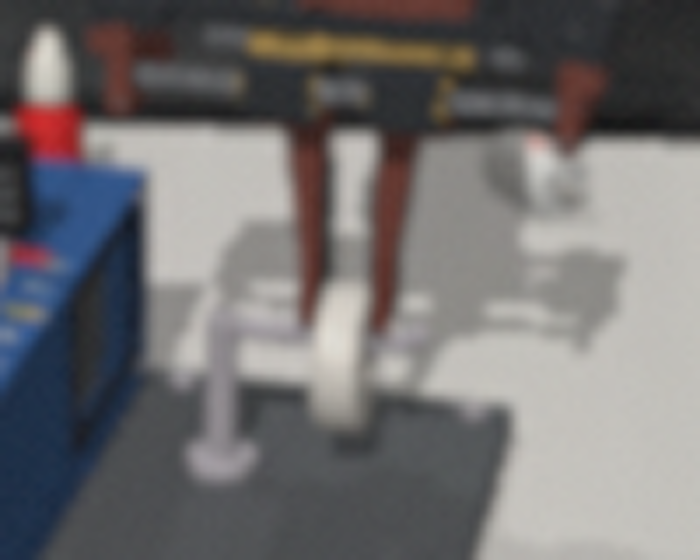

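The ring is threaded on the peg between its bent tip and the post, and the contact force shows it is seated. I'm releasing it with a small opening and lifting off.

Call:
step_arm(targets=[[[0,0,0,0,0,0,0.25],[0,0,0,0,0,0,0.32],[0,0,0,0,0,0,0.32],[0,0,0,0,0,0,0.32],[0,0,0,0,0,0,0.32]]])

```text
t: 12.38
ee_pos: [534.2, -34.9, 258.1]
orientation: [-2.394, -2.034, 0.0]
ft_force: [-0.7, 0.2, 0.9]
width: 28.1
grasp_force: 0.0
```

Call:
step_arm(targets=[[[0,0,0.1,0,0,0,0.32],[0,0,0.3,0,0,0,0.32],[0,0,0.5,0,0,0,0.32],[0,0,0.8,0,0,0,0.32],[0,0,0,0,0,0,0.32]]])

```text
t: 13.0
ee_pos: [535.4, -35.0, 347.0]
orientation: [2.39, 2.031, 0.008]
ft_force: [-0.3, 0.5, -0.0]
width: 28.3
grasp_force: 0.0
```

Run:
```python
from h import *
b,K2,X2=snap("side","side5.png");w,K,X=snap("wrist","w5.png")
np.savez("calw5.npz",K=K,X=X)
cv2.imwrite("pics/c5.png",np.hstack([cv2.resize(b[160:240,270:370],(400,320)),cv2.resize(w,(400,320))]))
o=readout.get_obs();print(o["t"],o["ee_pos"],o["ft_force"],o["qpos"])
```

```text
13.1 [534.15186334 -34.87686702 343.95214188] [-0.56476732  0.36339012 -0.77919744] [-8.74279461e-02  3.74964556e-01  1.87466452e+00 -3.35434129e-05
  8.90490716e-01  7.46528899e-02]
```

View pics/c5.png

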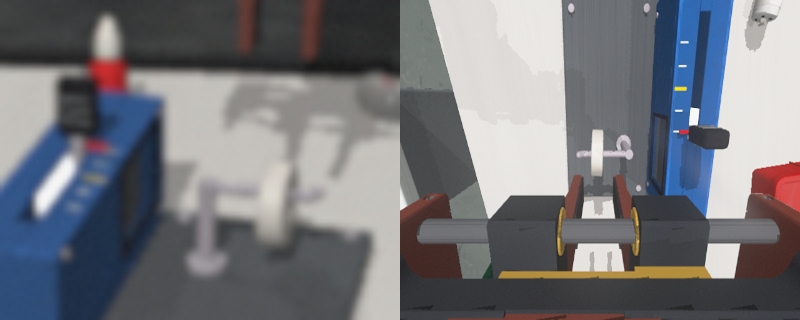

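The ring hangs free on the peg and the fingers are clear of it; the knob stands at about (494,169) in the full wrist image. I'm turning 90° and going over the knob.

Call:
step_arm(targets=[[[0.1,0.01,0.06,0,0,0.9,0.7],[0.1,0.01,0.06,0,0,0.9,0.7],[0.1,0.01,0,0,0,0.9,0.7],[0.1,0.01,0,0,0,0.9,0.7],[0.1,0.01,0,0,0,0.9,0.7]]])

```text
t: 13.72
ee_pos: [558.9, -32.3, 347.8]
orientation: [-2.042, -2.384, 0.002]
ft_force: [0.4, 0.3, -0.4]
width: 61.4
grasp_force: 0.0
```

Call:
step_arm(targets=[[[0.1,0.01,0,0,0,0.9,0.7],[0.1,0.01,0,0,0,0.9,0.7],[0.1,0.01,0,0,0,0.9,0.7],[0.1,0.01,0,0,0,0.9,0.7],[0.1,0.01,0,0,0,0.9,0.7]]])

```text
t: 14.35
ee_pos: [583.9, -29.8, 347.7]
orientation: [-1.644, -2.674, 0.002]
ft_force: [-0.4, 1.2, 0.7]
width: 61.5
grasp_force: 0.0
```

Call:
step_arm(targets=[[[0.1,0.01,0,0,0,0.9,0.7],[0.1,0.01,0,0,0,0.9,0.7],[0.1,0.01,0,0,0,0.9,0.7],[0.1,0.01,0,0,0,0.9,0.7],[0.1,0.01,0,0,0,0.9,0.7]]])

```text
t: 14.98
ee_pos: [608.9, -27.4, 347.6]
orientation: [-1.205, -2.898, 0.001]
ft_force: [-0.5, 0.4, -0.0]
width: 61.0
grasp_force: 0.0
```

Call:
step_arm(targets=[[[0.1,0.01,0,0,0,0.9,0.7],[0.1,0.01,0,0,0,0.9,0.7],[0.1,0.01,0,0,0,0.9,0.7],[0.1,0.01,0,0,0,0.9,0.7],[0.1,0.01,0,0,0,0.9,0.7]]])

```text
t: 15.6
ee_pos: [633.9, -24.8, 347.6]
orientation: [-0.737, -3.051, 0.001]
ft_force: [-0.1, -0.8, -0.3]
width: 61.3
grasp_force: 0.0
```

Call:
step_arm(targets=[[[0.1,0.01,0,0,0,0.9,0.7],[0.1,0.01,0,0,0,0.9,0.7],[0.1,0.01,0,0,0,0.9,0.7],[0.1,0.01,0,0,0,0.9,0.7],[0,0,0,0,0,0.9,0.7]]])

```text
t: 16.23
ee_pos: [654.1, -22.8, 347.5]
orientation: [-0.251, -3.129, 0.0]
ft_force: [0.5, 0.3, 0.0]
width: 61.3
grasp_force: 0.0
```

Run:
```python
from h import *
from scipy.spatial.transform import Rotation as R
w,K,X=snap("wrist","w6.png");np.savez("calw6.npz",K=K,X=X)
o=readout.get_obs();r=R.from_rotvec(o["orientation"]).as_matrix()
print(o["t"],o["ee_pos"],r[:,1],np.degrees(np.arctan2(r[1,1],r[0,1])),o["qpos"])
hsv=cv2.cvtColor(w,cv2.COLOR_BGR2HSV)
for n,lo,hi in(("yellow",(22,120,120),(35,255,255)),("red",(0,150,90),(6,255,255))):
  m=cv2.inRange(hsv,lo,hi);k,l,s,c=cv2.connectedComponentsWithStats(m)
  for i in range(1,k):
    if 15<s[i,4]<1500:
      print(n,s[i],c[i].round(1),onz(K,X,*c[i],100).round(1))
print("exp knob top",proj(K,X,(657.1,-21.3,148)))
```

```text
16.275 [653.91199041 -22.84534549 347.49859478] [ 1.56923792e-01  9.87610658e-01 -3.34261194e-04] 80.97161254291245 [-5.31013509e-02  5.30149368e-01  1.60018061e+00 -5.39862702e-05
  1.01403087e+00 -1.46629354e+00]
yellow [369 178   4  17  62] [370.4 185.7] [644.2  22.1 100. ]
yellow [589 230  51  35 703] [619.9 241. ] [725.6 225.3 100. ]
red [ 54 220  60  39 868] [ 88.7 236.3] [ 650.1 -217.8  100. ]
red [227 315  43  34 672] [250.2 328.7] [ 761.  -102.7  100. ]
exp knob top [320.46108601 230.3380981 ]
```

View pics/w6.png

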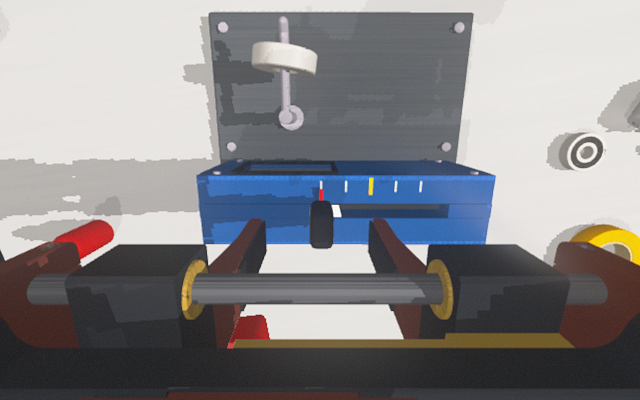

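The knob stands between the open fingers at (321,225), the pointer is at the shut mark (321,190) and the yellow mark is at (370,186). I'm descending and gripping.

Call:
step_arm(targets=[[[0.06,0.03,-0.3,0,0,0,0.7],[0,0,-0.4,0,0,0,0.7],[0,0,-0.37,0,0,0,0.5],[0,0,0,0,0,0,0.4],[0,0,0,0,0,0,0.3]]])

```text
t: 16.9
ee_pos: [657.4, -21.4, 295.6]
orientation: [-0.255, -3.131, 0.0]
ft_force: [0.7, 0.4, 1.4]
width: 35.5
grasp_force: 0.0
```

Call:
step_arm(targets=[[[0,0,0,0,0,0,0.2],[0,0,0,0,0,0,0],[0,0,0,0,0,0,0],[0,0,0,0,0,0,0],[0,0,0,0,0,0,0]]])

```text
t: 17.52
ee_pos: [657.6, -20.7, 296.5]
orientation: [0.254, 3.13, 0.002]
ft_force: [0.5, 5.4, 1.8]
width: 15.5
grasp_force: 30.0
```

Call:
step_arm(targets=[[[0.016,0.1,0,0,0,0,0],[0.016,0.1,0,0,0,0,0],[0.016,0.1,0,0,0,0,0],[0.016,0.1,0,0,0,0,0],[0.016,0.1,0,0,0,0,0]]])

```text
t: 18.15
ee_pos: [661.5, 3.1, 296.5]
orientation: [0.254, 3.13, -0.002]
ft_force: [-1.1, -4.9, 5.6]
width: 16.1
grasp_force: 30.0
```

Call:
step_arm(targets=[[[0.016,0.1,0,0,0,0,0],[0.016,0.1,0,0,0,0,0],[0,0,0,0,0,0,0],[0,0,0,0,0,0,0],[0,0,0,0,0,0,0]]])

```text
t: 18.77
ee_pos: [663.1, 12.9, 296.5]
orientation: [0.254, 3.13, -0.002]
ft_force: [-1.4, -4.9, 5.0]
width: 15.9
grasp_force: 30.0
```

```bash
cat > m.py <<'E'
from h import *
import sys
w,K,X=snap("wrist",sys.argv[1]);hsv=cv2.cvtColor(w,cv2.COLOR_BGR2HSV)
o=readout.get_obs();print(o["t"],o["ee_pos"],o["ft_force"],o["width"])
for n,ms in(("yellow",[((22,120,120),(35,255,255))]),("red",[((0,150,80),(8,255,255)),((172,150,80),(180,255,255))]),("white",[((0,0,170),(180,60,255))])):
  m=sum(cv2.inRange(hsv,*q) for q in ms).astype(np.uint8);k,l,s,c=cv2.connectedComponentsWithStats(m)
  for i in range(1,k):
    p=onz(K,X,*c[i],100); q=p[:2]-[596.1,8.8]; st=np.array([q@[.987,-.16],q@[.16,.987]])
    if 6<s[i,4]<1500 and 15<st[0]<95 and abs(st[1])<110: print(n,s[i],c[i].round(1),"station",st.round(1))
E
python3 m.py w7.png
```

```text
18.825 [663.08693166  12.83555145 296.46515724] [-1.41814896 -5.78572829  6.20477102] 15.43626635918288
yellow [326 188   4  21  84] [327.5 198. ] station [45.9 20.8]
red [315 202   4  15  60] [316.5 209. ] station [53.2 13.9]
white [128 180   7   2  12] [131.  180.4] station [  34.5 -101.9]
white [460 180   5   3  11] [462.3 180.7] station [ 34.8 104.6]
white [294 191   4  15  41] [295.5 197.7] station [45.7  0.6]
white [358 191   3  15  43] [359.  197.7] station [45.7 40.7]
white [389 191   4  14  42] [390.9 197.5] station [45.6 60.9]
white [263 196   2   9  13] [263.7 200.8] station [ 47.7 -19.7]
white [254 219  35  18 532] [269.8 227.3] station [ 65.6 -16.5]
```

Call:
step_arm(targets=[[[0.01,0.07,0,0,0,0,0],[0.01,0.06,0,0,0,0,0],[0,0,0,0,0,0,0],[0,0,0,0,0,0,0],[0,0,0,0,0,0,0]]])

```text
t: 19.45
ee_pos: [664.1, 19.2, 296.4]
orientation: [0.254, 3.13, -0.003]
ft_force: [-1.4, -6.7, 4.7]
width: 15.9
grasp_force: 30.0
```

```bash
python3 m.py w8.png
```

```text
19.5 [664.11231358  19.18977467 296.44910279] [-1.6334634  -6.27823962  6.1181396 ] 15.499201794183653
yellow [315 188   5  14  68] [317.  194.3] station [43.5 20.6]
red [315 202   4  15  60] [316.5 209. ] station [53.2 20.3]
white [450 179   5   4  13] [452.2 180.6] station [ 34.7 104.8]
white [118 180   7   2  11] [120.8 180.4] station [  34.5 -101.8]
white [284 191   3  14  42] [285.  197.5] station [45.6  0.3]
white [348 191   3  14  42] [349.  197.5] station [45.6 40.8]
white [379 191   4  14  43] [380.8 197.5] station [45.6 60.9]
white [253 197   2   8  13] [253.6 200.8] station [ 47.8 -19.7]
white [244 219  45  18 703] [265.  227.3] station [ 65.7 -13.3]
```

The pointer is within 0.3 mm of the half mark. I'll check numerically that the ring hasn't moved, then hand in.

Run:
```python
from h import *
a=cv2.imread("pics/side5.png")[195:230,315:360].astype(int)
b,_,_=snap("side","side9.png");d=np.abs(b[195:230,315:360].astype(int)-a).mean()
o=readout.get_obs();print("ring region diff",d,o["ee_pos"],o["grasp_force"],o["t"])
if d<12: print(ctrl.close_job())
```

```text
ring region diff 5.341375661375661 [664.12821615  19.19141582 296.454282  ] 30.000600814819336 19.55
the job is handed in; nothing more can be done
None
```

The job is handed in: the ring hangs free on the peg, and the gripper is holding the shutter knob against the spring with the red pointer within about 0.3 mm of the half mark; the clock stood at 19.6 s.

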